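# Clamp a valve block in the leak-test nest, run the test, unclamp

### The job

Leak-test the valve block that lies in the blue nest: gently push it along its guides until it rests against the red end stop, swing the clamp handle with the red ball up over centre until it is locked fully home with the pad pressing on the block, and only then press the green button on the yellow pendant right down and let it go. After that swing the clamp handle all the way back open, leave the block against its stop, and leave the other things on the bench alone.

Things in the scene. Friction and masses are not known exactly. Their poses are not given: they have to be found in the camera images.
- nest: Leak-test nest, a blue plate fixed to the bench, x -60 to 180, y -160 to 120 mm, top 20 mm above the bench. Origin: bench level, right under the clamp handle's hinge; x away from the robot (give or take the yaw), y along the guides to the red end stop, z up. The clamp stands between two steel cheeks at x -20 to 53, y -18 to 18 mm, up to 118 mm high; its pad arm reaches to x 90.
- stop_face (a point): Middle of the end stop's face, nest x 90, y 70, z 45 mm. The red stop is 74 mm wide, 45 mm tall above the plate, and closes a 54 mm wide lane (centred on nest x 90) between two steel guide rails, each 10 mm wide and 12 mm tall above the plate, that run along y from -140 to 80 mm.
- guard_edge (a point): Middle of the near lower edge of the clear spray guard, nest x 20, z 300 mm: a level sheet 12 mm thick, x 20 to 176, y -135 to 115 mm, on two posts at its far corners (x 168), open towards the robot. The block and the upright handle are reached beneath it from the robot's side, tool leaning 28 to 45 degrees (20 will do at the handle), fingers pointing away from the robot and down.
- block_center (a point): Centre of the aluminium valve block, 50 mm (its x) by 140 mm (its y, along the guides) by 50 mm tall, about 0.65 kg (0.45 to 0.95). It lies on the nest plate between the guide rails, 15 to 45 mm short of the end stop; at the stop its centre is at nest x 90, y 0, z 45 mm. It is pushed towards nest +y on its free end.
- clamp_hinge (a point): Hinge of the clamp handle, at nest x 0, y 0, z 80 mm; the axis is nest y.
- handle_grip (a point): Centre of the red ball knob, 36 mm in diameter, on the end of the clamp handle, 125 mm from the hinge; the handle bar is round, 12 mm in diameter. Open, the handle leans 66 degrees from upright towards the robot (nest -x), the ball 131 mm above the bench; locked, it stands upright, the ball at nest x 0, z 205 mm, its top 77 mm below the guard's height and 20 mm in front of the guard's edge.
- clamp_handle (a joint): Clamp handle angle, rad: 0 open, leaning to the robot; 1.15 locked fully home, upright, on its stop. It stays where it is left (slight friction) up to about 0.85, where the sprung pad of the arm, coming down from upright beyond the hinge, meets the middle of the block's top. From there the push at the ball rises to about 7 N; past dead centre, 1.05, it is drawn home. Back: the same in reverse.
- pendant: Yellow and black pendant box, 155 x 76 x 46 mm, lying flat in a steel cradle fixed to the bench, either to the left or to the right of the nest; origin at bench level under its centre, x along its length. It carries the green button in the middle of its top.
- test_button_top (a point): Centre of the top of the green button, 32 mm in diameter, 64 mm above the bench; it is pressed straight down.
- test_button (a joint): Travel of the green button, m: 0 up, 0.006 right down, which takes 5 N; a spring returns it.
- motor_a: Bystander: silver motor with a white cap, 92 mm in diameter, 142 mm tall, 1.6 kg; origin at the centre of its underside.
- motor_b: Bystander: another such motor.
- motor_c: Bystander: another such motor.
- spare_block: Bystander: a second valve block of the same kind, lying on the bench outside the nest; origin at the centre of its underside.
- cap_tray: Bystander: blue tray of red caps and brass fittings, 170 x 110 x 45 mm, fixed to the bench on the side of the nest where the pendant is not; origin at the centre of its underside.
- air_ratchet: Bystander: blue air ratchet, about 220 mm long, 40 mm high, lying on the bench; origin at bench level under its middle.
- wrench: Bystander: steel spanner, 190 mm long, lying flat on the bench.
Things that resemble listed ones, but are neither listed nor needed, are in the scene too. What is shaped like the pendant but purple is not meant. What is shaped like the part that bears block_center but turquoise is not meant.

How it is judged:
On the way, in this order (a step that is already met when the one before it is completed fails the run):
1. the block rests against the end stop with the clamp still open (y of block_center in the frame of nest above -0.002 m and value of joint clamp_handle below 0.3 rad), for 0.2 s.
2. the clamp handle is locked fully home with the block against the stop (value of joint clamp_handle above 1.12 rad and y of block_center in the frame of nest above -0.0025 m), for 0.3 s.
3. the green button is pressed right down while the clamp is locked (value of joint test_button above 0.0045 m and value of joint clamp_handle above 1.12 rad), for 0.05 s.
4. the clamp handle is swung all the way back open (value of joint clamp_handle below 0.12 rad), for 0.1 s.
At the end, for the whole second after the job is handed in: The clamp handle is back open (below 0.12 rad), the block lies flat in the nest within 2.5 mm of the end stop, the green button is up (value of joint clamp_handle below 0.12 rad and y of block_center in the frame of nest above -0.0025 m and z of block_center in the frame of nest between 0.042 and 0.048 m and value of joint test_button below 0.001 m); the robot touches nothing.
It fails at once if the green button is pressed while the clamp is not locked (value of joint test_button above 0.002 m and value of joint clamp_handle below 1.09 rad).
It fails at once if the block is pushed hard (over 40 N) by the fingers (contact force between the fingers and block above 40 N).
It fails at once if a bystander is shoved more than 30 mm (distance of any of motor_a, motor_b, motor_c, spare_block, air_ratchet, wrench from where it was at the start of the episode above 0.03 m).
It also fails if it takes over 72 s, if anything falls off the work surface, if the arm or the gripper's body presses on something with over 40 N, if the wrist force passes 120 N, or if a joint passes its speed limit or range.

### The arm

A 6-joint arm with a two-finger parallel gripper is mounted at the origin on the work surface. World frame = base frame: x ahead of the robot, y to its left, z up, the work surface at z = 0. Lengths are in m, angles in rad, forces in N, time in s.
With the tool pointing down it reaches from about 0.375 to 0.9 m from the base axis. Payload 3.1 kg.
Tool frame: the origin (TCP) lies on the centre line of the jaws, within the pads' length; the fingertips stand ahead of it and the grasp point (between the pads) lies 3 mm ahead of it (robot.tip_reach is the z of the fingertips in the tool frame, in m); z points along the fingers, y is the line along which they close (so a half turn about z gives the same grasp; the last joint's range is limited). The gripper opens to 87 mm and grips with 3 to 60 N. Pads are 19 mm wide; open, the fingers measure 117 mm over their backs; the gripper's body (75 mm by 190 mm) begins 51 mm behind the grasp point.
Start: joints at [-1.433, 0.527, 1.433, -0, 1.181, -0.178], TCP at [0.194, -0.594, 0.245] pointing down, gripper open.
Joint ranges: [-3.08, 3.08], [-0.75, 2.2], [0.22, 2.44], [-1.43, 4.57], [0, 2.65], [-2.85, 2.85]. Speed limits (rad/s): [2.79, 2.79, 3.14, 3.14, 3.14, 3.14].

### API

Orientations are given as a unit quaternion [x, y, z, w].
In Python, from rig import sensors, eyes, ticket, robot gives the robot as it stands.
- The arm moves only by the tool drive_tool, never from a script. Its argument "deltas" is a list that holds one entry, the list of rows, each a list of 6 numbers: the shift along the tool's x, y, z in mm, then the turn, a rotation vector about the tool's x, y, z in rad. A call has 1 to 8 rows; each row shifts and turns the commanded pose from where the row before left it, along the tool's axes as they then stand; what a row does not reach is not made up. A row lasts 1/12 s, in which the tool goes at most 41.7 mm and 7.16 degrees, less where a joint would pass 70% of its speed; a pose out of reach is approached as far as the arm can. A call is refused whole if a number of a shift passes 41.7 or a number of a turn 0.125, either way. A call with a gripper value outside its range is refused whole. "gripper" is the opening in per cent of the stroke, from 0 (shut) to 100 (fully open), set as the call begins (left out, the last holds). The fingers move at their own pace and stop on an object; "squeeze" is the grip in N (left out, the last holds). Time passes only in rows, so rows that do not move let the fingers close. It gives the time, the measured TCP pose, the force, the opening and the grip force at its end, in the units of the state.
- sensors.get_obs(): the state, without advancing time (a new reading comes with each control period).
- eyes.camera(name): name is "scene" or "top" or "wrist"; returns a dict with "img" (420x560x3 uint8, red, green, blue), "fov_y" (degrees; the focal length in pixels is half the picture's height over the tangent of half this angle, whatever the lens; pixels are square), "cx", "cy" (the principal point, pixels), "D" ([k1, k2, p1, p2, k3] as OpenCV has them; the pictures are not rectified), "xyz" and "attitude" of the camera in the world; the wrist camera has in their place "hand_eye" (4x4, takes a point from camera to tool coordinates, whose origin is the TCP and whose axes are the flange's). Camera axes: x right, y up, looking along -z (the intrinsics and any distortion apply to the point x, -y, -z); pixel columns grow to the right and rows downward; lengths in m; the calibration is good to about 2 mm. A picture is of the moment at which its call begins: read the wrist's pose just before it. There is no depth.
- ticket.hand_in(): hands the job in; it is judged then, once.
The state is a dict: "time": time; "q": joint angles; "joint_velocities": joint speeds; "joint_torque": joint torques, N m; "position": TCP position; "tool_rot": TCP orientation; "ft_force": force on the tool from outside, world axes, zero at the start; "moment": the same for the moment, N m; "grip_width": finger opening in m; "grip_force": force on a finger pad.
Only numpy, scipy, OpenCV 4.12 (cv2) and the standard library are available. Lean on these libraries where they do the work, as an engineer would, in place of code of your own. Each camera call takes 0.05 s, during which the arm holds its last target. There are 200 camera calls.

## Working session

There is one attempt and no reset: what is moved stays moved. The work goes in short steps, Python scripts to look and compute and a tool call to move; the robot and the scene stay as the last step left them, time stands still between calls to the robot, and variables do not carry over. Pictures are saved under pics/ and viewed, at most 10 in all, crops included, and the job is handed in when it is done.

Besides the shell and the picture viewer there is one more tool, called as name([rows], argument=value, ...), one row to a line, values as JSON. drive_tool: Moves the arm, as the interface text tells. Its arguments: {"type":"object","properties":{"deltas":{"type":"array"},"gripper":{"type":"number"},"squeeze":{"type":"number"}},"required":["deltas"]}

```bash
mkdir -p pics; ls; python3 - <<'E'
from rig import sensors, eyes, robot
import cv2,pickle
print(robot.tip_reach, [a for a in dir(robot) if a[0]!='_'])
d={}
for n in("scene","top"):
    c=eyes.camera(n);d[n]=c;cv2.imwrite(f"pics/{n}0.png",c["img"][:,:,::-1]);print(n,{k:v for k,v in c.items() if k!="img"})
pickle.dump(d,open("c0.pkl","wb"))
print(sensors.get_obs())
E
```

```text
pics
0.022 ['Unreachable', 'tip_reach']
scene {'fov_y': 46.264558722924086, 'cx': 284.06888829588723, 'cy': 208.95682025021242, 'D': array([-0.15728806,  0.        ,  0.        ,  0.        ,  0.        ]), 'xyz': array([ 1.71265364, -0.54317686,  1.68280879]), 'attitude': array([0.30237303, 0.19141275, 0.51814949, 0.77682225])}
top {'fov_y': 45.55401705684412, 'cx': 286.1546500333891, 'cy': 204.4518639744268, 'D': array([-0.00433702,  0.        ,  0.        ,  0.        ,  0.        ]), 'xyz': array([0.195508  , 0.01875678, 1.86784212]), 'attitude': array([ 0.04963626, -0.06483442, -0.69866744,  0.7107718 ])}
{'time': 0.1, 'q': array([-1.43346517e+00,  5.28394916e-01,  1.43374880e+00,  2.74170277e-06,
        1.18142307e+00, -1.78490796e-01]), 'joint_velocities': array([ 1.10963484e-03, -1.89913939e-03, -3.99564771e-03,  6.26311113e-04,
        1.08517439e-03,  4.60913285e-05]), 'joint_torque': array([-1.19935744e-04, -4.40983629e+01, -1.77151680e+01,  6.34056260e-02,
        5.33848896e-02, -4.07481366e-05]), 'position': array([ 0.19407289, -0.59346253,  0.24366419]), 'tool_rot': array([ 9.87557550e-01,  1.57254927e-01,  2.15796497e-05, -9.86830196e-04]), 'ft_force': array([-0.03612689, -0.53282786,  0.20397469]), 'moment': array([ 0.0096013 ,  0.02303694, -0.0097167 ]), 'grip_force': 0.0, 'grip_width': 0.08715761424186541}
```

View pics/scene0.png

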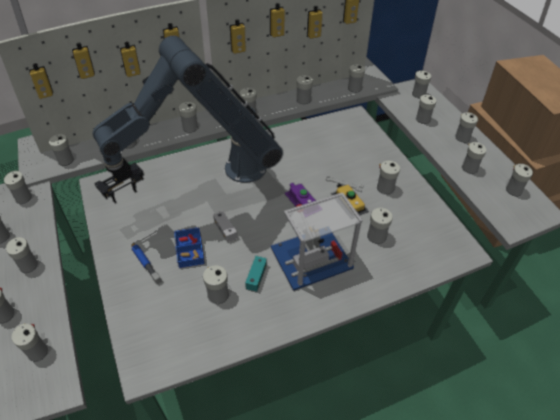

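View pics/top0.png

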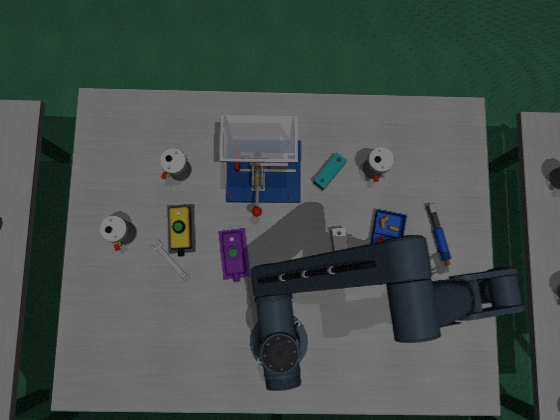

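The top view shows the nest at about (263,170), with the red stop on its left (world +y), and the open handle's ball at (257,211). Two objects are pendant-shaped:
- Yellow at (180,228), in a cradle. This one fits the description.
- Purple at (233,253), the decoy.

Next I'll measure these and confirm in an enlarged crop.

```bash
cat > h.py <<'E'
import numpy as np,cv2
from scipy.spatial.transform import Rotation as R
def K(c):
    f=c["img"].shape[0]/2/np.tan(np.radians(c["fov_y"])/2);return np.array([[f,0,c["cx"]],[0,f,c["cy"]],[0,0,1]])
def pose(c,obs=None):
    if "hand_eye" in c:
        T=np.eye(4);T[:3,:3]=R.from_quat(obs["tool_rot"]).as_matrix();T[:3,3]=obs["position"];T=T@np.array(c["hand_eye"]);return T[:3,:3],T[:3,3]
    return R.from_quat(c["attitude"]).as_matrix(),np.array(c["xyz"])
def rays(c,px,obs=None):
    u=cv2.undistortPoints(np.float64(px).reshape(-1,1,2),K(c),np.array(c["D"])).reshape(-1,2)
    A,o=pose(c,obs);return o,np.c_[u[:,0],-u[:,1],-np.ones(len(u))]@A.T
def plane(c,px,z,obs=None):
    o,d=rays(c,px,obs);return o+d*((z-o[2])/d[:,2])[:,None]
def tri(cs,pxs,obss=(None,None)):
    A=np.zeros((3,3));b=np.zeros(3);L=[]
    for c,p,ob in zip(cs,pxs,obss):
        o,d=rays(c,[p],ob);d=d[0]/np.linalg.norm(d[0]);P=np.eye(3)-np.outer(d,d);A+=P;b+=P@o;L.append((o,P))
    x=np.linalg.solve(A,b);return x,[np.linalg.norm(P@(x-o)) for o,P in L]
def proj(c,X,obs=None):
    A,o=pose(c,obs);p=(np.atleast_2d(X)-o)@A*[1,-1,-1]
    return cv2.projectPoints(p,np.zeros(3),np.zeros(3),K(c),np.array(c["D"]))[0].reshape(-1,2)
def blobs(img,lo,hi,amin=15):
    m=cv2.inRange(cv2.cvtColor(img,cv2.COLOR_RGB2HSV),lo,hi)
    n,_,s,ce=cv2.connectedComponentsWithStats(m);return [(ce[i].round(1).tolist(),s[i].tolist()) for i in range(1,n) if s[i,4]>=amin],m
E
python3 - <<'E'
from h import *;import pickle
d=pickle.load(open("c0.pkl","rb"));t=d["top"];s=d["scene"]
for n,c in d.items():
  for k,lo,hi in(("red",(0,140,70),(6,255,255)),("green",(50,100,50),(80,255,255)),("yellow",(20,140,90),(32,255,255)),("blue",(105,130,50),(125,255,255))):
    print(n,k,[b for b in blobs(c["img"],lo,hi)[0] if b[0][1]>90])
b,m=blobs(t["img"],(105,130,50),(125,255,255))
m[:,:200]=0;m[:,320:]=0
for y in range(160,206,4):
    x=np.where(m[y])[0]
    if len(x):print(y,x.min(),x.max(),plane(t,[[x.min()-.5,y],[x.max()+.5,y]],.02)[:,:2].round(4).tolist())
for x in range(228,302,8):
    y=np.where(m[:,x])[0];print(x,y.max(),plane(t,[[x,y.max()+.5]],.02)[0,:2].round(4))
a=cv2.resize(t["img"][100:290,150:350],None,fx=4,fy=4,interpolation=cv2.INTER_CUBIC)[:600,:800];cv2.imwrite("pics/crop1.png",a[:,:,::-1])
E
```

```text
scene red [([335.0, 246.6], [332, 242, 9, 12, 23])]
scene green [([303.0, 191.7], [301, 190, 5, 4, 18]), ([350.6, 193.5], [348, 191, 6, 6, 30])]
scene yellow [([343.8, 189.1], [337, 186, 14, 8, 67]), ([356.9, 202.7], [350, 196, 14, 14, 88])]
scene blue [([379.6, 110.5], [378, 107, 6, 7, 22]), ([188.8, 247.9], [175, 228, 29, 39, 660]), ([327.0, 239.5], [321, 234, 14, 12, 95]), ([287.5, 257.9], [272, 238, 28, 51, 609]), ([140.1, 254.9], [133, 245, 16, 21, 144]), ([330.9, 254.3], [329, 251, 5, 7, 22]), ([325.5, 271.7], [303, 254, 48, 32, 490])]
top red [([236.6, 164.9], [235, 162, 4, 7, 25]), ([163.8, 175.3], [162, 173, 4, 6, 17]), ([375.5, 177.8], [374, 175, 4, 7, 21]), ([256.2, 211.1], [252, 207, 9, 9, 62]), ([116.5, 246.6], [114, 244, 6, 6, 22])]
top green [([503.2, 142.3], [502, 132, 3, 22, 46]), ([177.6, 226.1], [174, 222, 9, 9, 60]), ([232.5, 252.1], [229, 248, 8, 9, 58]), ([526.0, 337.0], [522, 334, 7, 10, 40]), ([519.3, 376.4], [499, 339, 35, 66, 1090]), ([21.1, 385.1], [17, 370, 10, 28, 171]), ([508.1, 415.0], [495, 406, 30, 14, 180])]
top yellow [([179.3, 227.6], [170, 207, 19
[... 567 characters left out ...]
.0677]]
184 227 299 [[0.5716, 0.2067], [0.5771, -0.0679]]
188 227 299 [[0.5563, 0.2062], [0.5618, -0.0681]]
192 227 299 [[0.5411, 0.2057], [0.5464, -0.0683]]
196 226 299 [[0.5257, 0.2089], [0.5311, -0.0684]]
200 226 299 [[0.5106, 0.2084], [0.5159, -0.0686]]
228 200 [0.5088 0.199 ]
236 201 [0.5056 0.169 ]
244 201 [0.5062 0.1391]
252 200 [0.5106 0.1093]
260 201 [0.5073 0.0793]
268 201 [0.5079 0.0494]
276 201 [0.5085 0.0195]
284 201 [ 0.5091 -0.0105]
292 201 [ 0.5096 -0.0405]Traceback (most recent call last):
  File "<stdin>", line 12, in <module>
    return umr_maximum(a, axis, None, out, keepdims, initial, where)
ValueError: zero-size array to reduction operation maximum which has no identity
```

```bash
python3 - <<'E'
from h import *;import pickle
d=pickle.load(open("c0.pkl","rb"));t=d["top"];s=d["scene"]
print("ball",plane(t,[[256.2,211.1]],.131),"button",plane(t,[[177.6,226.1]],.064),plane(s,[[350.6,193.5]],.064))
print("pend yellow",plane(t,[[179.3,227.6]],.046))
print("btn tri",tri((t,s),([177.6,226.1],[350.6,193.5])))
m=blobs(t["img"],(15,130,80),(35,255,255))[1];m=cv2.morphologyEx(m,cv2.MORPH_CLOSE,np.ones((5,5)))
c=max(cv2.findContours(m,0,2)[0],key=cv2.contourArea);r=cv2.boxPoints(cv2.minAreaRect(c));print(plane(t,r,.046).round(3))
A=[cv2.resize(t["img"][130:225,210:310],None,fx=6,fy=6,interpolation=cv2.INTER_CUBIC)[:570],]
B=[cv2.resize(t["img"][190:270,160:190],None,fx=6,fy=6,interpolation=cv2.INTER_CUBIC)]
B=cv2.copyMakeBorder(B[0],0,90,0,0,0);cv2.imwrite("pics/crop1.png",np.hstack([A[0],B])[:,:,::-1])
E
```

```text
ball [[0.45421517 0.08819488 0.131     ]] button [[0.40410351 0.37310934 0.064     ]] [[0.4107256 0.3671992 0.064    ]]
pend yellow [[0.40079665 0.37019726 0.046     ]]
btn tri (array([0.40446922, 0.37329421, 0.05588147]), [np.float64(0.0014847383263347038), np.float64(0.001484738326334783)])
[[0.475 0.411 0.046]
 [0.478 0.343 0.046]
 [0.332 0.331 0.046]
 [0.328 0.399 0.046]]
```

View pics/crop1.png

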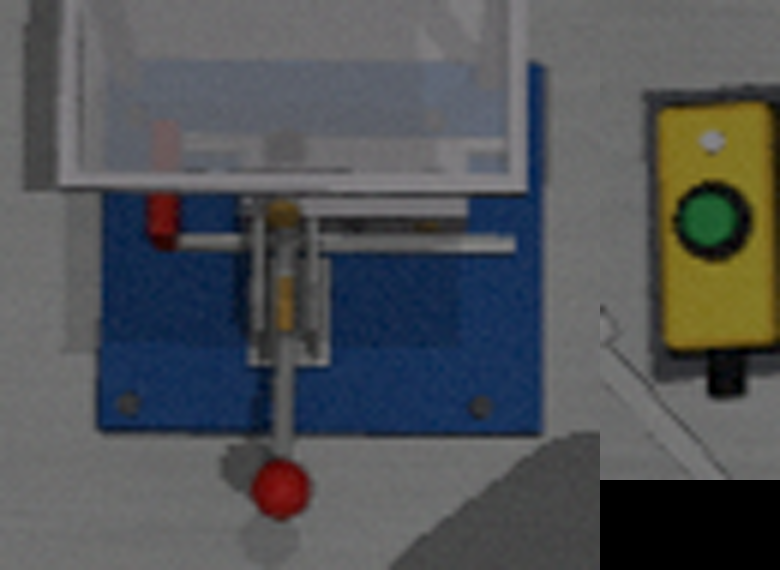

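The crop confirms the yellow pendant, with the green button at about (0.405, 0.372). The nest origin is about (0.567, 0.090) with a yaw of about 0.015, and the ball fits that. Next I'll work out an approach, pushing with the gripper open so its body stays clear of the cheeks.

```bash
cat >> h.py <<'E'
def target(xyz,lean,yaw=.015):
    M=R.from_euler('z',yaw)*R.from_matrix(np.diag([1.,-1,-1]))*R.from_rotvec([0,lean,0]);return np.array(xyz),M
def rows(obs,tgts,step=35,turn=.11):
    p,M=np.array(obs["position"]),R.from_quat(obs["tool_rot"])
    for xyz,lean in tgts:
        q,N=target(xyz,lean)
        rv=(M.inv()*N).as_rotvec();n=int(max(np.ceil(np.linalg.norm(q-p)*1000/step),np.ceil(np.linalg.norm(rv)/turn),1))
        for i in range(n):
            Mi=M*R.from_rotvec(rv*i/n);print((Mi.inv().apply(q-p)*1000/n).round(1).tolist()+(rv/n).round(3).tolist())
        print('--');p,M=q,N
E
python3 - <<'E'
from h import *;import pickle
from rig import sensors
t=pickle.load(open("c0.pkl","rb"))["top"]
print("block end",plane(t,[[288,164]],.07),"rail end",plane(t,[[295.8,170.5]],.032),"motor",plane(t,[[378,155]],.142))
rows(sensors.get_obs(),[([.43,-.05,.25],.66)])
E
```

```text
block end [[ 0.64128684 -0.02224553  0.07      ]] rail end [[ 0.62620551 -0.05284412  0.032     ]] motor [[ 0.66319582 -0.34154602  0.142     ]]
[23.1, -26.1, -0.3, -0.006, 0.039, 0.017]
[22.7, -26.5, 0.4, -0.006, 0.039, 0.017]
[22.2, -26.9, 1.1, -0.006, 0.039, 0.017]
[21.7, -27.2, 1.8, -0.006, 0.039, 0.017]
[21.1, -27.6, 2.5, -0.006, 0.039, 0.017]
[20.5, -28.0, 3.1, -0.006, 0.039, 0.017]
[19.9, -28.3, 3.7, -0.006, 0.039, 0.017]
[19.3, -28.7, 4.3, -0.006, 0.039, 0.017]
[18.6, -29.1, 4.9, -0.006, 0.039, 0.017]
[17.9, -29.4, 5.4, -0.006, 0.039, 0.017]
[17.2, -29.7, 5.9, -0.006, 0.039, 0.017]
[16.5, -30.1, 6.4, -0.006, 0.039, 0.017]
[15.7, -30.4, 6.8, -0.006, 0.039, 0.017]
[14.9, -30.7, 7.2, -0.006, 0.039, 0.017]
[14.1, -31.0, 7.6, -0.006, 0.039, 0.017]
[13.3, -31.2, 7.9, -0.006, 0.039, 0.017]
[12.4, -31.5, 8.2, -0.006, 0.039, 0.017]
--
```

drive_tool([
  [[23, -26, 0, -0.006, 0.039, 0.017], [23, -26.5, 0.5, -0.006, 0.039, 0.017], [22, -27, 1, -0.006, 0.039, 0.017], [22, -27, 2, -0.006, 0.039, 0.017], [21, -27.5, 2.5, -0.006, 0.039, 0.017], [20.5, -28, 3, -0.006, 0.039, 0.017], [20, -28.5, 3.5, -0.006, 0.039, 0.017], [19, -28.5, 4.5, -0.006, 0.039, 0.017]],
], gripper=100)

```text
time: 0.77
position: [0.3056, -0.3368, 0.2468]
tool_rot: [0.984, 0.087, 0.158, -0.001]
ft_force: [0.0, -0.1, -0.1]
grip_width: 0.0874
grip_force: 0.0
```

drive_tool([
  [[18.5, -29, 5, -0.006, 0.039, 0.017], [18, -29.5, 5.5, -0.006, 0.039, 0.017], [17, -29.5, 6, -0.006, 0.039, 0.017], [16.5, -30, 6.5, -0.006, 0.039, 0.017], [15.5, -30.5, 7, -0.006, 0.039, 0.017], [15, -30.5, 7, -0.006, 0.039, 0.017], [14, -31, 7.5, -0.006, 0.039, 0.017], [13.5, -31, 8, -0.006, 0.039, 0.017]],
])

```text
time: 1.43
position: [0.4161, -0.0822, 0.2497]
tool_rot: [0.951, 0.015, 0.31, -0.001]
ft_force: [1.5, -0.1, 0.1]
grip_width: 0.0867
grip_force: 0.0
```

drive_tool([
  [[12.5, -31.5, 8, -0.006, 0.039, 0.017], [0, 0, 0, 0, 0, 0], [0, 0, 0, 0, 0, 0]],
])

```text
time: 1.68
position: [0.4284, -0.0524, 0.2499]
tool_rot: [0.945, 0.011, 0.326, -0.003]
ft_force: [-0.4, 0.7, 0.5]
grip_width: 0.0871
grip_force: 0.0
```

```bash
python3 - <<'E'
from h import *;import pickle
from rig import sensors,eyes
o=sensors.get_obs();c=eyes.camera("wrist");pickle.dump((c,o),open("w1.pkl","wb"));cv2.imwrite("pics/w1.png",c["img"][:,:,::-1])
print(o["position"],R.from_quat(o["tool_rot"]).as_matrix().round(3),c["hand_eye"],o["ft_force"],o["time"])
E
```

```text
[ 0.42835976 -0.05240372  0.24994437] [[ 0.788  0.023  0.616]
 [ 0.019 -1.     0.012]
 [ 0.616  0.002 -0.788]] [[ 1.34572347e-04  9.54980609e-01  2.96668195e-01  8.14005484e-02]
 [ 9.99999975e-01 -1.80851520e-04  1.28552206e-04 -2.84309534e-04]
 [ 1.76417758e-04  2.96668170e-01 -9.54980610e-01 -1.39808512e-01]
 [ 0.00000000e+00  0.00000000e+00  0.00000000e+00  1.00000000e+00]] [-0.37364879  0.67735365  0.47522988] 1.6833
```

View pics/w1.png

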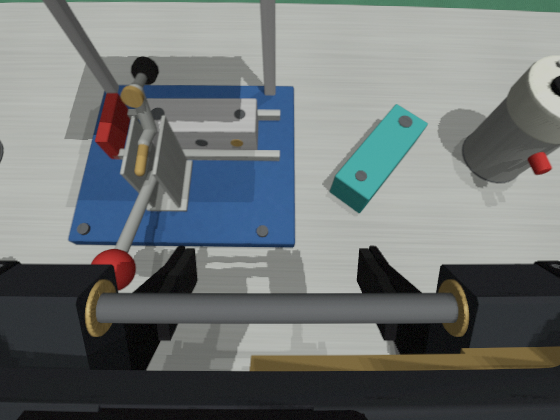

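The wrist view is clear. It shows the plate corners at (294,86), (295,244) and (72,242), the rail ends at about (280,115) and (279,155), the block's free end at column ~257, and the ball at (113,269).

```bash
python3 - <<'E'
from h import *;import pickle
c,o=pickle.load(open("w1.pkl","rb"))
print("corners",plane(c,[[294.5,86],[295.5,244],[72,242]],.02,o).round(4))
print("rails",plane(c,[[280,115],[279.5,155]],.032,o).round(4))
print("blk z.07",plane(c,[[256.5,98],[257.5,124]],.07,o).round(4),"bottom",plane(c,[[257.5,150]],.02,o).round(4))
b=[x for x in blobs(c["img"],(0,150,60),(6,255,255),60)[0]];print(b)
for q in b:print(plane(c,[q[0]],.131,o).round(4))
g=cv2.cvtColor(c["img"],cv2.COLOR_RGB2HSV);print([g[r,262-20:262+6:2].tolist() for r in(112,135)])
for yaw in(.015,):
  N=lambda p:np.array([.567,.0897,0])+R.from_euler('z',yaw).apply(p)
  print(proj(c,[N([.18,-.16,.02]),N([-.06,-.16,.02]),N([-.06,.12,.02]),N([.058,-.14,.032]),N([-.114,0,.131])],o).round(1))
E
```

```text
corners [[ 0.7469 -0.0713  0.02  ]
 [ 0.5094 -0.0734  0.02  ]
 [ 0.5051  0.1987  0.02  ]]
rails [[ 0.6864 -0.0512  0.032 ]
 [ 0.6242 -0.0517  0.032 ]]
blk z.07 [[ 0.6832 -0.0213  0.07  ]
 [ 0.6445 -0.0243  0.07  ]] bottom [[ 0.6381 -0.022   0.02  ]]
[([112.3, 125.3], [96, 94, 34, 64, 1381]), ([539.2, 162.8], [528, 152, 23, 22, 341]), ([117.6, 265.1], [92, 249, 43, 41, 886])]
[[0.5975 0.1158 0.131 ]]
[[ 0.5656 -0.3029  0.131 ]]
[[0.458  0.0832 0.131 ]]
[[[100, 9, 89], [90, 5, 111], [30, 1, 178], [30, 1, 181], [30, 3, 180], [30, 3, 181], [45, 3, 179], [30, 2, 107], [45, 9, 176], [42, 7, 183], [45, 8, 184], [45, 6, 182], [48, 7, 183]], [[15, 5, 111], [30, 2, 111], [30, 2, 111], [45, 5, 111], [30, 5, 111], [60, 2, 112], [45, 5, 112], [0, 0, 90], [107, 131, 132], [107, 156, 144], [107, 150, 146], [107, 153, 145], [107, 154, 141]]]
[[291.9  84.6]
 [293.7 244. ]
 [ 64.  241.7]
 [277.8 153. ]
 [110.9 270.8]]
```

```bash
python3 - <<'E'
from h import *;import pickle
c,o=pickle.load(open("w1.pkl","rb"))
m=blobs(c["img"],(83,120,40),(97,255,255))[1];k=max(cv2.findContours(m,0,2)[0],key=cv2.contourArea)
h=cv2.approxPolyDP(cv2.convexHull(k),3,True).reshape(-1,2);print(h.tolist());print(plane(c,h,.05,o).round(3)[:,:2].tolist(),plane(c,h,.0,o).round(3)[:,:2].tolist())
E
```

```text
[[397, 105], [426, 125], [358, 212], [331, 192], [335, 176]]
[[0.693, -0.206], [0.663, -0.24], [0.541, -0.144], [0.566, -0.113], [0.587, -0.119]] [[0.733, -0.227], [0.699, -0.266], [0.56, -0.157], [0.588, -0.122], [0.612, -0.128]]
```

The turquoise decoy's near corner stays about 25 mm clear of the right finger at TCP y -0.092. I'll enter high and then drop.

```bash
python3 - <<'E'
from h import *
from rig import sensors
rows(sensors.get_obs(),[([.45,-.092,.23],.66),([.651,-.092,.105],.66),([.651,-.092,.063],.66)],step=32)
E
```

```text
[1.7, 19.0, 14.3, -0.0, -0.002, 0.003]
[1.8, 19.0, 14.3, -0.0, -0.002, 0.003]
--
[10.3, 0.4, 27.7, 0.0, 0.0, 0.0]
[10.3, 0.4, 27.7, 0.0, 0.0, 0.0]
[10.3, 0.4, 27.7, 0.0, 0.0, 0.0]
[10.3, 0.4, 27.7, 0.0, 0.0, 0.0]
[10.3, 0.4, 27.7, 0.0, 0.0, 0.0]
[10.3, 0.4, 27.7, 0.0, 0.0, 0.0]
[10.3, 0.4, 27.7, 0.0, 0.0, 0.0]
[10.3, 0.4, 27.7, 0.0, 0.0, 0.0]
--
[-12.9, 0.0, 16.6, 0.0, 0.0, 0.0]
[-12.9, 0.0, 16.6, 0.0, 0.0, 0.0]
--
```

drive_tool([
  [[2, 19, 14, 0, 0, 0.003], [2, 19, 14, 0, 0, 0.003], [10, 0.4, 27.5, 0, 0, 0], [10, 0.4, 27.5, 0, 0, 0], [10.5, 0.4, 28, 0, 0, 0], [10.5, 0.4, 28, 0, 0, 0], [10.5, 0.4, 28, 0, 0, 0], [10.5, 0.4, 28, 0, 0, 0]],
])

```text
time: 2.4
position: [0.6034, -0.0963, 0.1367]
tool_rot: [0.945, 0.004, 0.327, -0.002]
ft_force: [-0.0, -1.1, -0.4]
grip_width: 0.087
grip_force: 0.0
```

drive_tool([
  [[10, 0.4, 27.5, 0, 0, 0], [10, 0.4, 27.5, 0, 0, 0], [-13, 0, 16.5, 0, 0, 0], [-13, 0, 16.5, 0, 0, 0], [0, 0, 0, 0, 0, 0], [0, 0, 0, 0, 0, 0]],
])

```text
time: 2.9
position: [0.651, -0.0953, 0.0636]
tool_rot: [0.946, 0.004, 0.326, -0.003]
ft_force: [-0.9, -0.7, -0.1]
grip_width: 0.0869
grip_force: 0.0
```

```bash
python3 - <<'E'
from h import *;import pickle
from rig import sensors,eyes
o=sensors.get_obs();c=eyes.camera("wrist");pickle.dump((c,o),open("w2.pkl","wb"));cv2.imwrite("pics/w2.png",c["img"][:,:,::-1])
print(o["position"],o["ft_force"],o["q"].round(2))
E
```

```text
[ 0.65096906 -0.09532243  0.06355258] [-0.91616579 -0.70354867 -0.09756465] [-0.43  0.78  1.93  2.17  0.33 -0.98]
```

View pics/w2.png

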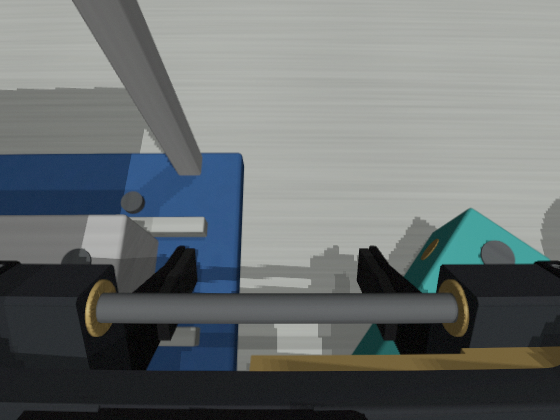

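The left finger is just off the block's end face and the right finger is clear of the turquoise decoy. I'll push along tool -y.

drive_tool([
  [[0, -4, 0, 0, 0, 0], [0, -4, 0, 0, 0, 0], [0, -4, 0, 0, 0, 0], [0, -4, 0, 0, 0, 0], [0, -4, 0, 0, 0, 0], [0, -4, 0, 0, 0, 0], [0, -4, 0, 0, 0, 0], [0, -4, 0, 0, 0, 0]],
])

```text
time: 3.62
position: [0.6517, -0.063, 0.0659]
tool_rot: [0.945, 0.004, 0.327, -0.001]
ft_force: [-1.9, -7.3, 2.6]
grip_width: 0.0867
grip_force: 4.5
```

drive_tool([
  [[0, -3, 0, 0, 0, 0], [0, -3, 0, 0, 0, 0], [0, -2, 0, 0, 0, 0], [0, -2, 0, 0, 0, 0], [0, -2, 0, 0, 0, 0]],
])

```text
time: 4.03
position: [0.6515, -0.0511, 0.0659]
tool_rot: [0.945, 0.004, 0.327, -0.001]
ft_force: [-2.3, -8.6, 3.9]
grip_width: 0.0869
grip_force: 4.5
```

drive_tool([
  [[0, -2, 0, 0, 0, 0], [0, -2, 0, 0, 0, 0], [0, -2, 0, 0, 0, 0], [0, -1, 0, 0, 0, 0], [0, -1, 0, 0, 0, 0]],
])

```text
time: 4.45
position: [0.6514, -0.043, 0.0659]
tool_rot: [0.945, 0.004, 0.327, -0.001]
ft_force: [-1.4, -8.4, 2.7]
grip_width: 0.0869
grip_force: 4.5
```

drive_tool([
  [[0, -1, 0, 0, 0, 0], [0, -1, 0, 0, 0, 0]],
])

```text
time: 4.62
position: [0.6513, -0.0411, 0.0659]
tool_rot: [0.945, 0.004, 0.327, -0.001]
ft_force: [-0.6, -9.2, 2.7]
grip_width: 0.0867
grip_force: 4.5
```

drive_tool([
  [[0, -1, 0, 0, 0, 0], [0, -1, 0, 0, 0, 0]],
])

```text
time: 4.78
position: [0.6513, -0.0391, 0.0659]
tool_rot: [0.945, 0.004, 0.327, -0.001]
ft_force: [-2.0, -8.7, 2.9]
grip_width: 0.0868
grip_force: 4.5
```

drive_tool([
  [[0, -1, 0, 0, 0, 0], [0, 0, 0, 0, 0, 0]],
])

```text
time: 4.95
position: [0.6513, -0.0379, 0.0659]
tool_rot: [0.945, 0.004, 0.327, -0.001]
ft_force: [-1.4, -7.0, 2.5]
grip_width: 0.0871
grip_force: 4.1
```

drive_tool([
  [[0, -1, 0, 0, 0, 0], [0, 0, 0, 0, 0, 0]],
])

```text
time: 5.12
position: [0.6513, -0.0369, 0.0659]
tool_rot: [0.945, 0.004, 0.327, -0.001]
ft_force: [-1.1, -9.1, 2.2]
grip_width: 0.0872
grip_force: 4.2
```

drive_tool([
  [[0, -1, 0, 0, 0, 0], [0, -1, 0, 0, 0, 0]],
])

```text
time: 5.28
position: [0.6513, -0.0353, 0.0658]
tool_rot: [0.945, 0.004, 0.327, -0.001]
ft_force: [-1.6, -13.3, 3.4]
grip_width: 0.087
grip_force: 6.7
```

drive_tool([
  [[0, -1, 0, 0, 0, 0], [0, 0, 0, 0, 0, 0]],
])

```text
time: 5.45
position: [0.6512, -0.0353, 0.0659]
tool_rot: [0.945, 0.003, 0.326, -0.001]
ft_force: [-1.8, -13.0, 3.1]
grip_width: 0.0867
grip_force: 6.7
```

drive_tool([
  [[0, -1, 0, 0, 0, 0], [0, 0, 0, 0, 0, 0]],
])

```text
time: 5.62
position: [0.6511, -0.0351, 0.0658]
tool_rot: [0.945, 0.002, 0.326, -0.0]
ft_force: [-3.3, -16.2, 2.9]
grip_width: 0.0867
grip_force: 8.2
```

The force climbed from 8 to 16 N with no further travel, so the block is on its stop. I'll back off and retreat, then check.

```bash
python3 - <<'E'
from h import *
from rig import sensors
rows(sensors.get_obs(),[([.651,-.05,.066],.66),([.651,-.05,.105],.66),([.43,-.05,.25],.55),([.41,.087,.215],.4)],step=36)
E
```

```text
[-0.1, 14.9, -0.2, 0.007, -0.004, -0.008]
--
[12.0, -0.0, -15.4, 0.0, 0.0, 0.0]
[12.0, -0.0, -15.4, 0.0, 0.0, 0.0]
--
[-10.7, -0.4, -31.3, 0.0, -0.014, -0.0]
[-11.1, -0.4, -31.1, 0.0, -0.014, -0.0]
[-11.6, -0.4, -30.9, 0.0, -0.014, -0.0]
[-12.0, -0.4, -30.8, 0.0, -0.014, -0.0]
[-12.4, -0.4, -30.6, 0.0, -0.014, -0.0]
[-12.8, -0.4, -30.4, 0.0, -0.014, -0.0]
[-13.2, -0.4, -30.3, 0.0, -0.014, -0.0]
[-13.7, -0.4, -30.1, 0.0, -0.014, -0.0]
--
[-8.4, -34.3, 5.1, 0.0, -0.038, 0.0]
[-8.2, -34.3, 5.4, 0.0, -0.038, 0.0]
[-8.0, -34.3, 5.7, 0.0, -0.038, 0.0]
[-7.8, -34.3, 6.0, 0.0, -0.038, 0.0]
--
```

drive_tool([
  [[0, 15, 0, 0, 0, 0], [12, 0, -15.5, 0, 0, 0], [12, 0, -15.5, 0, 0, 0], [-10.5, -0.4, -31, 0, -0.014, 0], [-11, -0.4, -31, 0, -0.014, 0], [-11.5, -0.4, -31, 0, -0.014, 0], [-12, -0.4, -31, 0, -0.014, 0], [-12.5, -0.4, -30.5, 0, -0.014, 0]],
])

```text
time: 6.28
position: [0.5123, -0.0451, 0.194]
tool_rot: [0.956, 0.006, 0.293, -0.003]
ft_force: [0.9, 0.3, 0.6]
grip_width: 0.0871
grip_force: 0.0
```

drive_tool([
  [[-13, -0.4, -30.5, 0, -0.014, 0], [-13, -0.4, -30.5, 0, -0.014, 0], [-13.5, -0.4, -30, 0, -0.014, 0], [0, 0, 0, 0, 0, 0], [0, 0, 0, 0, 0, 0]],
])

```text
time: 6.7
position: [0.4366, -0.0455, 0.2454]
tool_rot: [0.961, 0.006, 0.277, -0.002]
ft_force: [0.9, 0.4, 0.1]
grip_width: 0.0874
grip_force: 0.0
```

```bash
python3 - <<'E'
from h import *;import pickle
from rig import sensors,eyes
o=sensors.get_obs();c=eyes.camera("wrist");pickle.dump((c,o),open("w3.pkl","wb"));cv2.imwrite("pics/w3.png",c["img"][:,:,::-1])
print(o["position"],o["ft_force"],o["q"].round(2))
E
```

```text
[ 0.43661652 -0.04551737  0.24538116] [0.93954098 0.38140618 0.13060661] [-0.56  0.16  2.26  0.91  0.37  0.2 ]
```

View pics/w3.png

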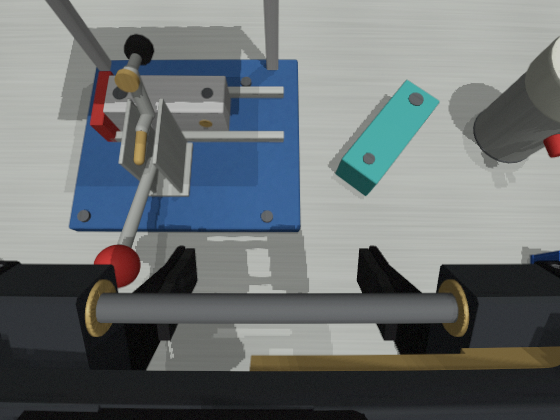

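The block sits against the red stop with no visible gap, and the clamp is still open. The ball is at about (117,267).

```bash
python3 - <<'E'
from h import *;import pickle
from rig import sensors
c,o=pickle.load(open("w3.pkl","rb"))
m=blobs(c["img"],(0,150,40),(8,255,255))[1];m[:200]=0
k=max(cv2.findContours(m,0,2)[0],key=cv2.contourArea);k=k[k[:,0,1]<262];print(k.reshape(-1,2).min(0),k.reshape(-1,2).max(0));P=np.float64(k.reshape(-1,2))
s=np.linalg.lstsq(np.c_[2*P,np.ones(len(P))],(P**2).sum(1),rcond=None)[0];print(s,np.sqrt(s[2]+s[0]**2+s[1]**2),plane(c,[s[:2]],.131,o))
rows(sensors.get_obs(),[([.432,.087,.20],.3)],step=36)
E
```

```text
[ 95 245] [138 261]
[   117.49295805    268.80601284 -85492.32759628] 23.85246605957749 [[0.45165983 0.08624831 0.131     ]]
[-6.8, -33.2, 9.0, -0.0, -0.065, -0.001]
[-6.2, -33.2, 9.4, -0.0, -0.065, -0.001]
[-5.5, -33.2, 9.8, -0.0, -0.065, -0.001]
[-4.8, -33.2, 10.2, -0.0, -0.065, -0.001]
--
```

drive_tool([
  [[-7, -33, 9, 0, -0.065, 0], [-6, -33, 9.5, 0, -0.065, 0], [-5.5, -33, 10, 0, -0.065, 0], [-5, -33, 10, 0, -0.065, 0], [0, 0, 0, 0, 0, 0], [0, 0, 0, 0, 0, 0]],
])

```text
time: 7.25
position: [0.4351, 0.0283, 0.2177]
tool_rot: [0.979, 0.009, 0.202, -0.011]
ft_force: [0.1, -0.3, -0.2]
grip_width: 0.0873
grip_force: 0.0
```

```bash
python3 - <<'E'
from h import *
from rig import sensors
o=sensors.get_obs();print(o["q"].round(2),o["position"])
rows(o,[([.452,.087,.134],.3)],step=18)
E
```

```text
[-0.28  0.22  2.2   0.39  0.36  0.93] [0.43507099 0.0283049  0.21765661]
[-2.8, -9.5, 14.2, -0.003, -0.018, 0.0]
[-2.6, -9.5, 14.2, -0.003, -0.018, 0.0]
[-2.3, -9.6, 14.2, -0.003, -0.018, 0.0]
[-2.0, -9.6, 14.2, -0.003, -0.018, 0.0]
[-1.8, -9.7, 14.2, -0.003, -0.018, 0.0]
[-1.5, -9.7, 14.2, -0.003, -0.018, 0.0]
--
```

```bash
python3 - <<'E'
from h import *
from rig import sensors
rows(sensors.get_obs(),[([.442,.087,.20],.15),([.453,.087,.134],.15)],step=16,turn=.05)
E
```

```text
[0.0, -9.7, 3.4, -0.003, -0.043, 0.0]
[0.2, -9.7, 3.4, -0.003, -0.043, 0.0]
[0.3, -9.7, 3.3, -0.003, -0.043, 0.0]
[0.4, -9.7, 3.3, -0.003, -0.043, 0.0]
[0.6, -9.7, 3.2, -0.003, -0.043, 0.0]
[0.7, -9.8, 3.2, -0.003, -0.043, 0.0]
--
[0.2, 0.0, 13.4, 0.0, 0.0, 0.0]
[0.2, 0.0, 13.4, 0.0, 0.0, 0.0]
[0.2, 0.0, 13.4, 0.0, 0.0, 0.0]
[0.2, 0.0, 13.4, 0.0, 0.0, 0.0]
[0.2, 0.0, 13.4, 0.0, 0.0, 0.0]
--
```

drive_tool([
  [[0, -9.7, 3.4, -0.003, -0.043, 0], [0, -9.7, 3.4, -0.003, -0.043, 0], [0, -9.7, 3.4, -0.003, -0.043, 0], [0.5, -9.7, 3.3, -0.003, -0.043, 0], [0.5, -9.8, 3.2, -0.003, -0.043, 0], [1, -9.8, 3.2, -0.003, -0.043, 0], [0, 0, 0, 0, 0, 0], [0, 0, 0, 0, 0, 0]],
])

```text
time: 7.92
position: [0.4418, 0.0856, 0.2001]
tool_rot: [0.997, 0.007, 0.075, -0.001]
ft_force: [0.2, 0.1, -0.1]
grip_width: 0.0868
grip_force: 0.0
```

```bash
python3 - <<'E'
from h import *;import pickle
from rig import sensors,eyes
o=sensors.get_obs();c=eyes.camera("wrist");print(o["q"].round(2),o["position"])
m=blobs(c["img"],(0,150,40),(8,255,255))[1]
k=max(cv2.findContours(m,0,2)[0],key=cv2.contourArea);P=k.reshape(-1,2);print(P.min(0),P.max(0))
print(proj(c,[[.453,.087,.131]],o))
cv2.imwrite("pics/w4.png",c["img"][:,:,::-1])
rows(o,[([.453,.087,.134],.15)],step=14,turn=.05)
E
```

```text
[-0.07  0.32  2.    0.02  0.66  1.48] [0.44182985 0.08559304 0.20008959]
[250 205] [301 256]
[[275.25672779 231.09201597]]
[0.2, -0.2, 13.4, -0.0, -0.0, -0.0]
[0.2, -0.2, 13.4, -0.0, -0.0, -0.0]
[0.2, -0.2, 13.4, -0.0, -0.0, -0.0]
[0.2, -0.2, 13.4, -0.0, -0.0, -0.0]
[0.2, -0.2, 13.4, -0.0, -0.0, -0.0]
--
```

View pics/w4.png

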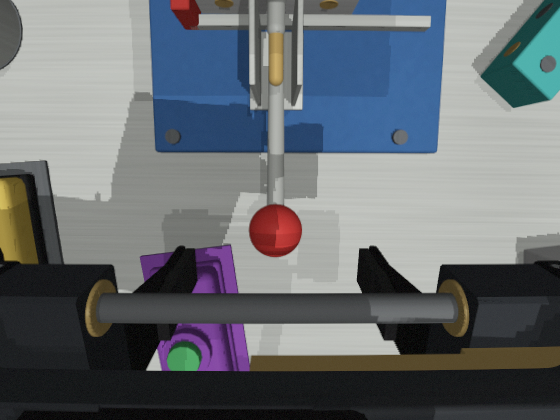

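The ball is at (275.5,230.5) against a predicted (275,231), so the position is confirmed. I'll descend and grip.

drive_tool([
  [[0, 0, 17, 0, 0, 0], [0.5, -0.5, 17, 0, 0, 0], [0.5, -0.5, 17, 0, 0, 0], [0, 0, 16, 0, 0, 0], [0, 0, 0, 0, 0, 0]],
])

```text
time: 8.38
position: [0.4506, 0.0859, 0.1324]
tool_rot: [0.997, 0.006, 0.073, -0.0]
ft_force: [0.5, 0.6, 0.7]
grip_width: 0.0871
grip_force: 0.0
```

drive_tool([
  [[0, 0, 0, 0, 0, 0], [0, 0, 0, 0, 0, 0], [0, 0, 0, 0, 0, 0], [0, 0, 0, 0, 0, 0], [0, 0, 0, 0, 0, 0], [0, 0, 0, 0, 0, 0]],
], gripper=30, squeeze=12)

```text
time: 8.88
position: [0.4525, 0.0868, 0.1351]
tool_rot: [0.997, 0.007, 0.076, 0.0]
ft_force: [-0.4, -0.7, -0.2]
grip_width: 0.055
grip_force: 0.0
```

drive_tool([
  [[0, 0, 0, 0, 0, 0], [0, 0, 0, 0, 0, 0], [0, 0, 0, 0, 0, 0], [0, 0, 0, 0, 0, 0], [0, 0, 0, 0, 0, 0], [0, 0, 0, 0, 0, 0]],
], gripper=0, squeeze=12)

```text
time: 9.38
position: [0.4523, 0.0869, 0.1345]
tool_rot: [0.997, 0.007, 0.075, -0.0]
ft_force: [-0.3, 1.6, 2.4]
grip_width: 0.0353
grip_force: 12.0
```

```bash
python3 - <<'E'
from h import *
from rig import sensors
o=sensors.get_obs();M=R.from_quat(o["tool_rot"]);g=o["position"]+M.apply([0,0,.003]);print("grip pt",g,o["grip_width"],o["ft_force"])
# arc relative: ball offset from hinge
th=np.linspace(0,1.16,25);W=R.from_euler('z',.015)
tg=[]
for t in th[1:]:
    f=1.15-t;b=np.array([-np.sin(f),0,np.cos(f)])*.125-np.array([-np.sin(1.15),0,np.cos(1.15)])*.125
    lean=.15+.30*t/1.16
    p=g+W.apply(b);q,N=target(p,lean);tg.append((q-N.apply([0,0,.003]),lean))
print("end",tg[-1]);rows(o,tg,step=40)
E
```

```text
grip pt [0.45271164 0.08690836 0.13156386] 0.035337501076718215 [-0.32920892  1.55830515  2.38324945]
end (array([0.56673938, 0.0886189 , 0.20819803]), np.float64(0.44999999999999996))
[3.4, 0.0, -5.0, 0.001, 0.012, -0.002]
--
[3.6, 0.0, -4.8, -0.0, 0.012, 0.0]
--
[3.9, -0.0, -4.6, 0.0, 0.013, 0.0]
--
[4.2, -0.0, -4.3, 0.0, 0.013, -0.0]
--
[4.5, 0.0, -4.0, 0.0, 0.012, 0.0]
--
[4.7, -0.0, -3.8, 0.0, 0.012, 0.0]
--
[4.9, -0.0, -3.5, 0.0, 0.013, -0.0]
--
[5.1, -0.0, -3.2, 0.0, 0.013, 0.0]
--
[5.3, 0.0, -2.8, -0.0, 0.013, 0.0]
--
[5.5, -0.0, -2.5, 0.0, 0.012, 0.0]
--
[5.6, 0.0, -2.2, -0.0, 0.013, 0.0]
--
[5.7, 0.0, -1.8, 0.0, 0.013, -0.0]
--
[5.8, 0.0, -1.5, 0.0, 0.013, 0.0]
--
[5.9, -0.0, -1.1, 0.0, 0.012, 0.0]
--
[6.0, -0.0, -0.7, 0.0, 0.013, -0.0]
--
[6.0, 0.0, -0.4, 0.0, 0.012, 0.0]
--
[6.0, -0.0, -0.0, 0.0, 0.013, 0.0]
--
[6.0, -0.0, 0.4, 0.0, 0.012, -0.0]
--
[6.0, 0.0, 0.7, -0.0, 0.013, 0.0]
--
[5.9, 0.0, 1.1, -0.0, 0.013, 0.0]
--
[5.8, -0.0, 1.4, 0.0, 0.013, -0.0]
--
[5.7, -0.0, 1.8, 0.0, 0.012, 0.0]
--
[5.6, 0.0, 2.1, 0.0, 0.013, -0.0]
--
[5.5, -0.0, 2.5, 0.0, 0.012, 0.0]
--
```

drive_tool([
  [[3.4, 0, -5, 0, 0.012, 0], [3.6, 0, -4.8, 0, 0.012, 0], [3.9, 0, -4.6, 0, 0.013, 0], [4.2, 0, -4.3, 0, 0.013, 0], [4.5, 0, -4, 0, 0.012, 0], [4.7, 0, -3.8, 0, 0.012, 0], [4.9, 0, -3.5, 0, 0.013, 0], [5.1, 0, -3.2, 0, 0.013, 0]],
], squeeze=25)

```text
time: 10.05
position: [0.4796, 0.0872, 0.1742]
tool_rot: [0.992, 0.007, 0.125, -0.0]
ft_force: [1.5, 0.7, -5.3]
grip_width: 0.0345
grip_force: 25.0
```

drive_tool([
  [[5.3, 0, -2.8, 0, 0.013, 0], [5.5, 0, -2.5, 0, 0.012, 0], [5.6, 0, -2.2, 0, 0.013, 0], [5.7, 0, -1.8, 0, 0.013, 0], [5.8, 0, -1.5, 0, 0.013, 0], [5.9, 0, -1.1, 0, 0.012, 0], [6, 0, -0.7, 0, 0.013, 0], [6, 0, -0.4, 0, 0.012, 0]],
])

```text
time: 10.72
position: [0.5204, 0.0877, 0.2002]
tool_rot: [0.984, 0.007, 0.176, -0.001]
ft_force: [-2.5, 0.3, 0.7]
grip_width: 0.0347
grip_force: 25.0
```

drive_tool([
  [[6, 0, 0, 0, 0.013, 0], [6, 0, 0.4, 0, 0.012, 0], [6, 0, 0.7, 0, 0.013, 0], [5.9, 0, 1.1, 0, 0.013, 0], [5.8, 0, 1.4, 0, 0.013, 0], [5.7, 0, 1.8, 0, 0.012, 0], [5.6, 0, 2.1, 0, 0.013, 0], [5.5, 0, 2.5, 0, 0.012, 0]],
])

```text
time: 11.38
position: [0.5684, 0.0882, 0.2089]
tool_rot: [0.974, 0.006, 0.226, -0.001]
ft_force: [-22.2, -0.8, 17.2]
grip_width: 0.0346
grip_force: 25.1
```

drive_tool([
  [[0, 0, 0, 0, 0, 0], [0, 0, 0, 0, 0, 0], [0, 0, 0, 0, 0, 0]],
])

```text
time: 11.63
position: [0.5684, 0.0882, 0.209]
tool_rot: [0.974, 0.006, 0.226, -0.001]
ft_force: [1.9, -0.3, 0.2]
grip_width: 0.0348
grip_force: 25.0
```

drive_tool([
  [[2, 0, 1, 0, 0, 0], [1, 0, 0.5, 0, 0, 0], [0, 0, 0, 0, 0, 0]],
])

```text
time: 11.88
position: [0.5686, 0.0883, 0.2088]
tool_rot: [0.975, 0.007, 0.223, -0.001]
ft_force: [-9.2, -3.0, 11.8]
grip_width: 0.0343
grip_force: 25.1
```

```bash
python3 - <<'E'
from h import *;import pickle
from rig import sensors,eyes
o=sensors.get_obs();c=eyes.camera("top");s=eyes.camera("scene");w=eyes.camera("wrist")
def z(i):return cv2.resize(i,None,fx=4,fy=4,interpolation=cv2.INTER_CUBIC)
cv2.imwrite("pics/m5.png",np.hstack([z(s["img"][195:290,265:365]),cv2.resize(w["img"],(400,380))])[:,:,::-1])
E
```

```text
(no output)
```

View pics/m5.png

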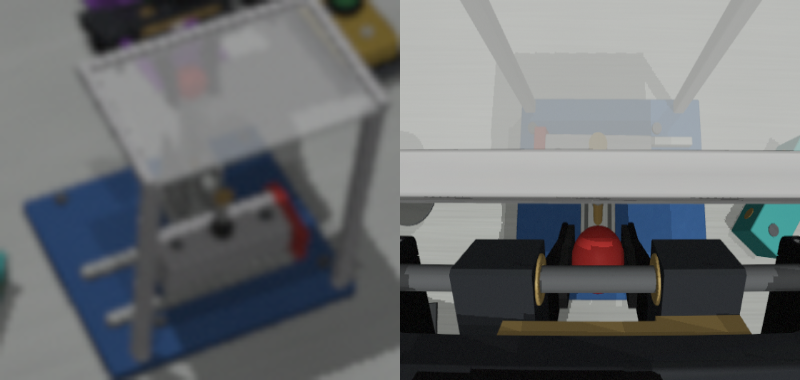

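The handle no longer moves although I commanded more travel. The pad is on the block and the ball is held upright. I'll release, retreat and verify.

drive_tool([
  [[0, 0, 0, 0, 0, 0], [0, 0, 0, 0, 0, 0], [0, 0, 0, 0, 0, 0], [0, 0, 0, 0, 0, 0], [0, 0, 0, 0, 0, 0]],
], gripper=90)

```text
time: 12.45
position: [0.5703, 0.0884, 0.2081]
tool_rot: [0.975, 0.007, 0.224, -0.001]
ft_force: [-0.5, 0.3, -0.3]
grip_width: 0.0603
grip_force: 0.0
```

drive_tool([
  [[0, 0, -15, 0, 0, 0], [0, 0, -25, 0, 0, 0], [0, 0, -25, 0, 0, 0], [0, 0, -25, 0, 0, 0], [0, 0, 0, 0, 0, 0], [0, 0, 0, 0, 0, 0]],
])

```text
time: 12.95
position: [0.5312, 0.088, 0.2906]
tool_rot: [0.974, 0.007, 0.226, -0.001]
ft_force: [-0.1, 0.2, 0.3]
grip_width: 0.0781
grip_force: 0.0
```

```bash
python3 - <<'E'
from h import *;import pickle
from rig import sensors,eyes
o=sensors.get_obs();c=eyes.camera("wrist");print(o["q"].round(2),o["position"],o["ft_force"])
m=blobs(c["img"],(0,150,40),(8,255,255))[1]
k=max(cv2.findContours(m,0,2)[0],key=cv2.contourArea);P=k.reshape(-1,2);ce=(P.min(0)+P.max(0))/2;print(P.min(0),P.max(0),plane(c,[ce],.205,o))
for t in(1.0,1.1,1.15):
  f=1.15-t;print(t,proj(c,[[.567-.125*np.sin(f),.0884,.08+.125*np.cos(f)]],o))
rows(o,[([.45,.20,.25],.2),([.404,.372,.20],0),([.404,.372,.105],0)],step=38,turn=.06)
E
```

```text
[-0.06  0.22  1.91  0.06  0.56  1.45] [0.53115716 0.08804747 0.29060358] [-0.09648583  0.23748695  0.32375519]
[254 203] [300 250] [[0.5678881  0.08848504 0.205     ]]
1.0 [[276.75696954 253.0452092 ]]
1.1 [[276.9855448  236.10926429]]
1.15 [[277.09836946 227.69097299]]
[-17.9, -22.6, 0.3, 0.0, -0.051, -0.0]
[-17.8, -22.6, 1.2, 0.0, -0.051, -0.0]
[-17.7, -22.6, 2.1, 0.0, -0.051, -0.0]
[-17.6, -22.6, 3.0, 0.0, -0.051, -0.0]
[-17.4, -22.6, 3.9, 0.0, -0.051, -0.0]
--
[-10.5, -34.5, 8.1, 0.0, -0.04, 0.0]
[-10.2, -34.5, 8.5, 0.0, -0.04, 0.0]
[-9.8, -34.5, 8.9, 0.0, -0.04, 0.0]
[-9.5, -34.5, 9.3, 0.0, -0.04, 0.0]
[-9.1, -34.5, 9.6, 0.0, -0.04, 0.0]
--
[0.0, 0.0, 31.7, 0.0, 0.0, 0.0]
[0.0, 0.0, 31.7, 0.0, 0.0, 0.0]
[0.0, 0.0, 31.7, 0.0, 0.0, 0.0]
--
```

The ball is at (277,226.5) against a predicted (277,227.7) for 1.15 rad, so it is locked. On to the button.

drive_tool([
  [[-18, -22, 0, 0, -0.051, 0], [-18, -22.5, 1, 0, -0.051, 0], [-17.5, -22.5, 2, 0, -0.051, 0], [-17.5, -22.5, 3, 0, -0.051, 0], [-17.5, -22.5, 4, 0, -0.051, 0], [-10.5, -34.5, 8, 0, -0.04, 0], [-10, -34.5, 8.5, 0, -0.04, 0], [-10, -34.5, 9, 0, -0.04, 0]],
], gripper=0, squeeze=25)

```text
time: 13.67
position: [0.4211, 0.3033, 0.2171]
tool_rot: [0.999, 0.006, 0.037, 0.001]
ft_force: [0.8, 0.1, 0.1]
grip_width: 0.0329
grip_force: 0.0
```

drive_tool([
  [[-9.5, -34.5, 9.5, 0, -0.04, 0], [-9, -34.5, 9.5, 0, -0.04, 0], [0, 0, 0, 0, 0, 0], [0, 0, 0, 0, 0, 0], [0, 0, 0, 0, 0, 0]],
])

```text
time: 14.08
position: [0.4031, 0.3701, 0.1975]
tool_rot: [1.0, 0.007, -0.002, 0.002]
ft_force: [-0.2, 0.0, -0.9]
grip_width: 0.003
grip_force: 0.0
```

```bash
python3 - <<'E'
from h import *;import pickle
from rig import sensors,eyes
o=sensors.get_obs();c=eyes.camera("wrist");print(o["q"].round(2),o["position"],o["grip_width"])
for b in blobs(c["img"],(50,100,40),(80,255,255),100)[0]: print(b,plane(c,[b[0]],.064,o))
cv2.imwrite("pics/w6.png",c["img"][:,:,::-1])
E
```

```text
[ 0.54  0.49  1.67 -0.    0.99  2.1 ] [0.40306482 0.37013321 0.19747844] 0.002990160146253573
([274.2, 202.9], [256, 184, 37, 39, 1129]) [[0.40437669 0.37213424 0.064     ]]
([482.3, 287.2], [466, 280, 34, 13, 313]) [[0.32412692 0.17504111 0.064     ]]
```

View pics/w6.png

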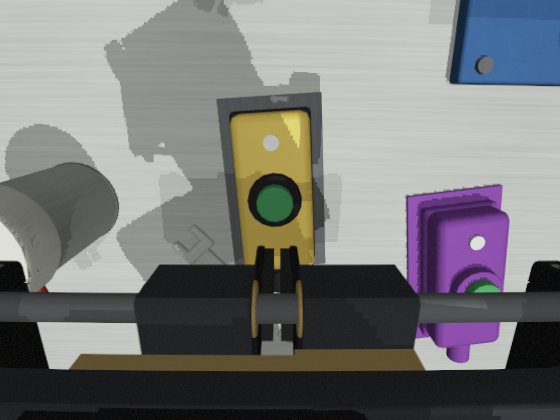

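The button measures (0.404, 0.372), right under the tool. The purple decoy is well off at (482,287).

drive_tool([
  [[1, -2, 25, 0, 0, 0], [0, 0, 30, 0, 0, 0], [0, 0, 30, 0, 0, 0], [0, 0, 18, 0, 0, 0], [0, 0, 0, 0, 0, 0], [0, 0, 0, 0, 0, 0]],
])

```text
time: 14.63
position: [0.4043, 0.3712, 0.0958]
tool_rot: [1.0, 0.006, -0.002, 0.001]
ft_force: [0.7, -0.6, 0.1]
grip_width: 0.0003
grip_force: 0.0
```

drive_tool([
  [[0, 0, 3, 0, 0, 0], [0, 0, 3, 0, 0, 0], [0, 0, 3, 0, 0, 0], [0, 0, 2, 0, 0, 0], [0, 0, 0, 0, 0, 0]],
])

```text
time: 15.05
position: [0.4055, 0.373, 0.0859]
tool_rot: [1.0, 0.007, 0.0, -0.0]
ft_force: [1.9, -1.2, 3.0]
grip_width: 0.0004
grip_force: 2.0
```

drive_tool([
  [[0, 0, 2, 0, 0, 0], [0, 0, 2, 0, 0, 0], [0, 0, 1.5, 0, 0, 0], [0, 0, 0, 0, 0, 0]],
])

```text
time: 15.38
position: [0.4056, 0.3731, 0.0839]
tool_rot: [1.0, 0.007, 0.001, -0.0]
ft_force: [-1.4, -5.7, 29.7]
grip_width: 0.0003
grip_force: 15.0
```

drive_tool([
  [[0, 0, 1.5, 0, 0, 0], [0, 0, 1, 0, 0, 0], [0, 0, 0, 0, 0, 0]],
])

```text
time: 15.63
position: [0.4056, 0.3731, 0.0836]
tool_rot: [1.0, 0.007, 0.001, -0.0]
ft_force: [-5.4, -6.7, 45.7]
grip_width: 0.0001
grip_force: 22.7
```

It stalled about 2.4 mm down at 45 N. The closed tip pair (about 23×19 mm, 1.5 mm off centre) most likely caught the bezel. I'll lift and press with one finger, which has several millimetres of margin.

drive_tool([
  [[0, 0, -10, 0, 0, 0], [0, 0, -15, 0, 0, 0], [0, 9, 0, 0, 0, 0], [0, 10, 0, 0, 0, 0], [0, 0, 0, 0, 0, 0], [0, 0, 0, 0, 0, 0], [0, 0, 0, 0, 0, 0]],
], gripper=30)

```text
time: 16.22
position: [0.4041, 0.353, 0.101]
tool_rot: [1.0, 0.006, -0.002, 0.001]
ft_force: [-0.0, -0.1, 0.7]
grip_width: 0.0255
grip_force: 0.0
```

```bash
python3 - <<'E'
from h import *;import pickle
from rig import sensors,eyes
o=sensors.get_obs();c=eyes.camera("wrist");print(o["position"],o["grip_width"],o["ft_force"],R.from_quat(o["tool_rot"]).as_matrix()[2].round(3))
for b in blobs(c["img"],(50,100,40),(80,255,255),60)[0]: print(b,plane(c,[b[0]],.064,o))
a=cv2.resize(c["img"][180:420,150:410],None,fx=2.5,fy=2.5);cv2.imwrite("pics/w7.png",a[:,:,::-1])
E
```

```text
[0.40405578 0.35301737 0.10098448] 0.025450525116526734 [-0.02620782 -0.12212713  0.6595083 ] [-0.005  0.002 -1.   ]
([245.3, 246.3], [217, 223, 55, 54, 1779]) [[0.40775634 0.37133823 0.064     ]]
```

View pics/w7.png

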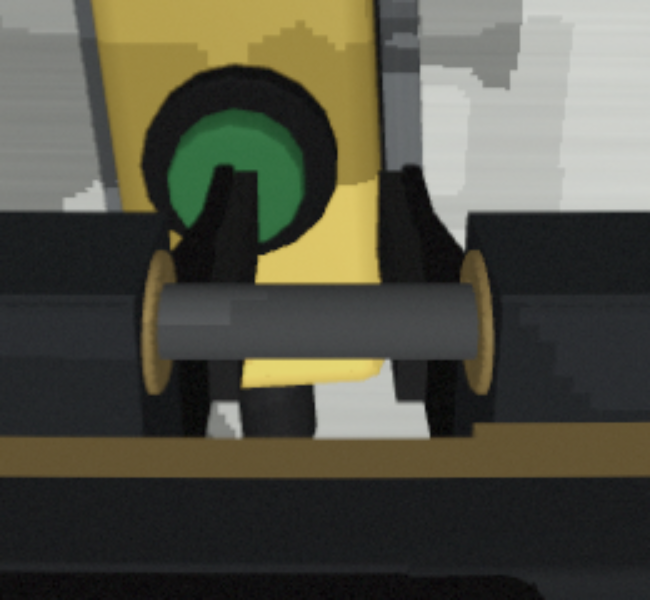

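The finger is over the green button's centre and the other finger is clear of the bezel. Pressing.

drive_tool([
  [[0.5, 0, 6, 0, 0, 0], [0, 0, 6, 0, 0, 0], [0, 0, 3, 0, 0, 0], [0, 0, 2, 0, 0, 0], [0, 0, 2, 0, 0, 0], [0, 0, 1, 0, 0, 0], [0, 0, 0, 0, 0, 0]],
])

```text
time: 16.85
position: [0.4054, 0.3539, 0.0841]
tool_rot: [1.0, 0.007, -0.001, 0.0]
ft_force: [-2.1, -1.9, 16.9]
grip_width: 0.0262
grip_force: 8.4
```

drive_tool([
  [[0, 0, 1, 0, 0, 0], [0, 0, 1, 0, 0, 0], [0, 0, 0, 0, 0, 0]],
])

```text
time: 17.1
position: [0.4055, 0.354, 0.0839]
tool_rot: [1.0, 0.007, -0.0, -0.0]
ft_force: [-4.3, -3.8, 28.6]
grip_width: 0.0261
grip_force: 14.5
```

Both presses bottomed at the same height, and the first touch of 3 N came 1.8 mm above it. That matches the button's spring, so it is right down (the tip reaches a little farther than nominal). I'll release and return to the handle.

drive_tool([
  [[0, 0, -15, 0, 0, 0], [0, 0, -30, 0, 0, 0], [0, 0, -35, 0, 0, 0], [0, 0, -35, 0, 0, 0], [0, 0, 0, 0, 0, 0]],
], gripper=90)

```text
time: 17.52
position: [0.4085, 0.3559, 0.201]
tool_rot: [1.0, 0.007, 0.004, -0.003]
ft_force: [1.3, -1.0, 0.2]
grip_width: 0.0514
grip_force: 0.0
```

```bash
python3 - <<'E'
from h import *
from rig import sensors
o=sensors.get_obs();print(o["position"],o["ft_force"],o["time"])
rows(o,[([.45,.20,.265],.2),([.525,.0883,.300],.45),([.5695,.0883,.208],.45)],step=36,turn=.05)
E
```

```text
[0.40849234 0.3559008  0.20098764] [ 1.28718903 -0.96315091  0.23541452] 17.5167
[8.0, 31.2, -12.9, -0.001, 0.038, -0.0]
[8.5, 31.2, -12.5, -0.001, 0.038, -0.0]
[8.9, 31.3, -12.2, -0.001, 0.038, -0.0]
[9.4, 31.3, -11.8, -0.001, 0.038, -0.0]
[9.8, 31.3, -11.4, -0.001, 0.038, -0.0]
--
[15.8, 22.6, -3.9, 0.0, 0.05, 0.0]
[15.9, 22.6, -3.2, 0.0, 0.05, 0.0]
[16.1, 22.6, -2.4, 0.0, 0.05, 0.0]
[16.2, 22.6, -1.5, 0.0, 0.05, 0.0]
[16.2, 22.6, -0.7, 0.0, 0.05, 0.0]
--
[0.0, 0.2, 34.1, 0.0, 0.0, 0.0]
[0.0, 0.2, 34.1, 0.0, 0.0, 0.0]
[0.0, 0.2, 34.1, 0.0, 0.0, 0.0]
--
```

drive_tool([
  [[8, 31, -13, 0, 0.038, 0], [8.5, 31, -12.5, 0, 0.038, 0], [9, 31.5, -12, 0, 0.038, 0], [9.5, 31.5, -12, 0, 0.038, 0], [10, 31.5, -11.5, 0, 0.038, 0], [16, 22.5, -4, 0, 0.05, 0], [16, 22.5, -3, 0, 0.05, 0], [16, 22.5, -2.5, 0, 0.05, 0]],
])

```text
time: 18.18
position: [0.493, 0.1298, 0.28]
tool_rot: [0.986, 0.007, 0.169, -0.0]
ft_force: [0.6, 0.6, -0.4]
grip_width: 0.0782
grip_force: 0.0
```

drive_tool([
  [[16, 22.5, -1.5, 0, 0.05, 0], [16, 22.5, -0.5, 0, 0.05, 0], [0, 0, 0, 0, 0, 0], [0, 0, 0, 0, 0, 0]],
])

```text
time: 18.52
position: [0.5224, 0.0854, 0.2926]
tool_rot: [0.976, 0.005, 0.216, -0.001]
ft_force: [-0.5, 0.4, -1.2]
grip_width: 0.0785
grip_force: 0.0
```

```bash
python3 - <<'E'
from h import *
from rig import sensors,eyes
o=sensors.get_obs();c=eyes.camera("wrist");print(o["position"],o["ft_force"],o["grip_width"])
m=blobs(c["img"],(0,150,40),(8,255,255))[1]
k=max(cv2.findContours(m,0,2)[0],key=cv2.contourArea);P=k.reshape(-1,2);print(P.min(0),P.max(0),plane(c,[(P.min(0)+P.max(0))/2],.205,o))
rows(o,[([.5695,.0883,.208],.45)],step=30,turn=.05)
E
```

```text
[0.52244686 0.08540775 0.29261357] [-0.46321493  0.44170048 -1.20384936] 0.0784859817531944
[251 190] [296 236] [[0.56768147 0.0885168  0.205     ]]
[1.8, -0.6, 24.1, 0.001, 0.004, -0.001]
[1.7, -0.6, 24.2, 0.001, 0.004, -0.001]
[1.6, -0.6, 24.2, 0.001, 0.004, -0.001]
[1.5, -0.6, 24.2, 0.001, 0.004, -0.001]
--
```

drive_tool([
  [[2, -0.7, 24, 0, 0.004, 0], [1.7, -0.7, 24, 0, 0.004, 0], [1.6, -0.7, 24, 0, 0.004, 0], [1.5, -0.7, 24, 0, 0.004, 0], [0, 0, 0, 0, 0, 0], [0, 0, 0, 0, 0, 0]],
])

```text
time: 19.07
position: [0.5689, 0.091, 0.2077]
tool_rot: [0.975, 0.007, 0.222, -0.001]
ft_force: [-0.9, 0.1, -0.1]
grip_width: 0.0785
grip_force: 0.0
```

drive_tool([
  [[0, 0, 0, 0, 0, 0], [0, 0, 0, 0, 0, 0], [0, 0, 0, 0, 0, 0], [0, 0, 0, 0, 0, 0], [0, 0, 0, 0, 0, 0], [0, 0, 0, 0, 0, 0], [0, 0, 0, 0, 0, 0], [0, 0, 0, 0, 0, 0]],
], gripper=0, squeeze=25)

```text
time: 19.73
position: [0.5703, 0.0884, 0.2098]
tool_rot: [0.974, 0.007, 0.225, 0.0]
ft_force: [-2.2, -5.7, 2.8]
grip_width: 0.0346
grip_force: 25.0
```

drive_tool([
  [[0, 0, 0, 0, 0, 0], [0, 0, 0, 0, 0, 0]],
])

```text
time: 19.9
position: [0.5703, 0.0884, 0.2098]
tool_rot: [0.974, 0.007, 0.225, -0.0]
ft_force: [-1.3, -6.2, 1.8]
grip_width: 0.0347
grip_force: 25.0
```

```bash
python3 - <<'E'
from h import *
from rig import sensors
o=sensors.get_obs();M=R.from_quat(o["tool_rot"]);g=o["position"]+M.apply([0,0,.003]);print("grip pt",g,o["grip_width"],o["ft_force"])
W=R.from_euler('z',.015)
B=lambda t:np.array([-np.sin(1.15-t),0,np.cos(1.15-t)])*.125
tg=[]
for t in np.linspace(1.15,0,25)[1:]:
    lean=.15+.30*t/1.15;q,N=target(g+W.apply(B(t)-B(1.15)),lean);tg.append((q-N.apply([0,0,.003]),lean))
print("end",tg[-1]);rows(o,tg,step=40)
E
```

```text
grip pt [0.57161581 0.08841361 0.20711498] 0.034692410666175025 [-1.34454146 -6.22027874  1.75285718]
end (array([0.45708488, 0.08669552, 0.13614222]), np.float64(0.15))
[-5.4, 0.0, -2.5, 0.003, -0.016, -0.001]
--
[-5.6, 0.0, -2.1, -0.0, -0.012, 0.0]
--
[-5.7, -0.0, -1.8, 0.0, -0.013, -0.0]
--
[-5.8, 0.0, -1.5, -0.0, -0.013, 0.0]
--
[-5.9, -0.0, -1.1, 0.0, -0.013, -0.0]
--
[-5.9, -0.0, -0.7, 0.0, -0.013, 0.0]
--
[-5.9, 0.0, -0.4, 0.0, -0.013, 0.0]
--
[-6.0, 0.0, -0.0, 0.0, -0.012, 0.0]
--
[-5.9, -0.0, 0.3, 0.0, -0.012, 0.0]
--
[-5.9, -0.0, 0.7, -0.0, -0.013, 0.0]
--
[-5.9, 0.0, 1.1, 0.0, -0.012, -0.0]
--
[-5.8, -0.0, 1.4, 0.0, -0.013, 0.0]
--
[-5.7, -0.0, 1.8, 0.0, -0.013, 0.0]
--
[-5.6, -0.0, 2.1, 0.0, -0.013, 0.0]
--
[-5.4, 0.0, 2.4, -0.0, -0.013, -0.0]
--
[-5.3, -0.0, 2.8, 0.0, -0.012, -0.0]
--
[-5.1, 0.0, 3.1, -0.0, -0.013, 0.0]
--
[-4.9, 0.0, 3.4, 0.0, -0.013, 0.0]
--
[-4.7, 0.0, 3.7, -0.0, -0.013, 0.0]
--
[-4.5, 0.0, 4.0, 0.0, -0.012, -0.0]
--
[-4.2, -0.0, 4.2, -0.0, -0.013, 0.0]
--
[-3.9, -0.0, 4.5, -0.0, -0.013, -0.0]
--
[-3.7, 0.0, 4.7, 0.0, -0.012, 0.0]
--
[-3.4, -0.0, 4.9, 0.0, -0.012, 0.0]
--
```

drive_tool([
  [[-5.4, 0, -2.5, 0, -0.013, 0], [-5.6, 0, -2.1, 0, -0.012, 0], [-5.7, 0, -1.8, 0, -0.013, 0], [-5.8, 0, -1.5, 0, -0.013, 0], [-5.9, 0, -1.1, 0, -0.013, 0], [-5.9, 0, -0.7, 0, -0.013, 0], [-5.9, 0, -0.4, 0, -0.013, 0], [-6, 0, 0, 0, -0.012, 0]],
])

```text
time: 20.57
position: [0.5257, 0.0879, 0.2014]
tool_rot: [0.984, 0.006, 0.177, 0.0]
ft_force: [3.3, -5.7, -0.3]
grip_width: 0.0345
grip_force: 25.0
```

drive_tool([
  [[-5.9, 0, 0.3, 0, -0.012, 0], [-5.9, 0, 0.7, 0, -0.013, 0], [-5.9, 0, 1.1, 0, -0.012, 0], [-5.8, 0, 1.4, 0, -0.013, 0], [-5.7, 0, 1.8, 0, -0.013, 0], [-5.6, 0, 2.1, 0, -0.013, 0], [-5.4, 0, 2.4, 0, -0.013, 0], [-5.3, 0, 2.8, 0, -0.012, 0]],
])

```text
time: 21.23
position: [0.4851, 0.0875, 0.1753]
tool_rot: [0.992, 0.007, 0.126, 0.001]
ft_force: [1.0, -5.5, 2.9]
grip_width: 0.0345
grip_force: 25.0
```

drive_tool([
  [[-5.1, 0, 3.1, 0, -0.013, 0], [-4.9, 0, 3.4, 0, -0.013, 0], [-4.7, 0, 3.7, 0, -0.013, 0], [-4.5, 0, 4, 0, -0.012, 0], [-4.2, 0, 4.2, 0, -0.013, 0], [-3.9, 0, 4.5, 0, -0.013, 0], [-3.7, 0, 4.7, 0, -0.012, 0], [-3.4, 0, 4.9, 0, -0.012, 0]],
])

```text
time: 21.9
position: [0.4574, 0.0872, 0.1358]
tool_rot: [0.997, 0.007, 0.075, 0.001]
ft_force: [0.0, -6.0, 3.9]
grip_width: 0.0343
grip_force: 25.0
```

drive_tool([
  [[-1.5, 0, 2, 0, 0, 0], [0, 0, 0, 0, 0, 0]],
])

```text
time: 22.07
position: [0.4564, 0.0872, 0.1335]
tool_rot: [0.997, 0.007, 0.075, 0.001]
ft_force: [0.2, -5.8, -0.0]
grip_width: 0.0345
grip_force: 25.0
```

drive_tool([
  [[-1.5, 0, 2.5, 0, 0, 0], [-1, 0, 2, 0, 0, 0], [0, 0, 0, 0, 0, 0]],
])

```text
time: 22.32
position: [0.4563, 0.0872, 0.1309]
tool_rot: [0.997, 0.007, 0.078, 0.001]
ft_force: [-2.2, -5.5, 18.5]
grip_width: 0.0341
grip_force: 24.4
```

drive_tool([
  [[0, 0, 0, 0, 0, 0], [0, 0, 0, 0, 0, 0], [0, 0, 0, 0, 0, 0], [0, 0, 0, 0, 0, 0], [0, 0, 0, 0, 0, 0], [0, 0, 0, 0, 0, 0]],
], gripper=90)

```text
time: 22.82
position: [0.4535, 0.0882, 0.1282]
tool_rot: [0.997, 0.007, 0.074, -0.0]
ft_force: [0.6, 0.6, -0.0]
grip_width: 0.0658
grip_force: 0.0
```

drive_tool([
  [[0, 0, -20, 0, 0, 0], [0, 0, -30, 0, 0, 0], [0, 0, -30, 0, 0, 0], [0, 0, 0, 0, 0, 0], [0, 0, 0, 0, 0, 0]],
])

```text
time: 23.23
position: [0.4427, 0.0881, 0.209]
tool_rot: [0.997, 0.007, 0.077, 0.0]
ft_force: [-0.4, -0.0, -1.0]
grip_width: 0.0782
grip_force: 0.0
```

```bash
python3 - <<'E'
from h import *
from rig import sensors,eyes
o=sensors.get_obs();c=eyes.camera("wrist");t=eyes.camera("top");print(o["position"],o["ft_force"],o["grip_width"])
m=blobs(c["img"],(0,150,40),(8,255,255))[1]
k=max(cv2.findContours(m,0,2)[0],key=cv2.contourArea);P=k.reshape(-1,2);print(P.min(0),P.max(0),plane(c,[(P.min(0)+P.max(0))/2],.131,o))
for a in(0,.05,.1,.15):
  f=1.15-a;print(a,proj(c,[[.5675-.125*np.sin(f),.0870,.08+.125*np.cos(f)]],o))
E
```

```text
[0.44267259 0.08813126 0.20897049] [-0.40593127 -0.00323768 -1.01336768] 0.07821080625169705
[254 205] [303 253] [[0.45358416 0.08718504 0.131     ]]
0 [[278.76120795 229.27299946]]
0.05 [[278.88010206 227.12374596]]
0.1 [[279.00981946 224.40516949]]
0.15 [[279.15071051 221.08178206]]
```

The handle is fully open: the ball is at (278.5,229) against a predicted (278.8,229.3) for 0 rad. As a last check I'll compare the block's free end numerically with the frame taken just after the push.

```bash
python3 - <<'E'
from h import *
from rig import sensors,eyes,ticket
o=sensors.get_obs();c=eyes.camera("wrist")
a=cv2.imread("pics/w4.png",0).astype(int);b=cv2.cvtColor(c["img"],cv2.COLOR_RGB2GRAY).astype(int)
print("prev",a[2,330:375:2].tolist());print("now ",b[2,330:375:2].tolist());print("now4",b[6,330:375:2].tolist())
N=lambda y:np.array([.5675,.0884,0])+R.from_euler('z',.015).apply([.065,y,.045])
print(proj(c,[N(-.07),N(-.075)],o))
print("button",blobs(eyes.camera("top")["img"],(50,100,50),(80,255,255),30)[0][:3])
E
```

```text
prev [59, 58, 62, 93, 97, 96, 96, 95, 96, 96, 95, 97, 97, 95, 89, 86, 84, 84, 86, 86, 83, 83, 84]
now  [127, 125, 122, 110, 101, 101, 101, 99, 100, 101, 100, 100, 100, 99, 100, 87, 86, 87, 86, 89, 85, 87, 87]
now4 [73, 71, 72, 73, 80, 99, 96, 96, 98, 98, 98, 98, 98, 98, 88, 87, 87, 87, 85, 87, 86, 87, 85]
[[358.05018916   6.77733498]
 [363.72481917   6.82037855]]
button [([285.4, 48.9], [0, 0, 560, 128, 54649]), ([503.2, 142.0], [502, 132, 3, 22, 45]), ([177.7, 226.0], [174, 223, 8, 7, 45])]
```

The block edge is at about column 358, matching the at-stop prediction, and the robot is clear of everything. Handing in.

```bash
python3 -c "
from rig import ticket
print(ticket.hand_in())"
```

```text
the job is handed in; nothing more can be done
None
```

I ran the whole sequence and handed the job in at about 23 s: block pushed to the stop, clamp locked, green button pressed right down twice (both while locked) and released, handle swung fully open. My last camera checks showed the handle open and the block still at its stop, but the hand-in returned no verdict.

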